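# Clamp the re-glued bench scraper

## Task

The wooden grip of the bench scraper has just been glued back on and needs pressure while the glue grabs: lay the scraper flat on the gluing board and slide its blade edge first, fully home, into the slot of the wooden end block. Then pump the ratchet clamp's trigger - moving the jaw only by the trigger, never by pushing the jaw or its bar - until the spring-backed jaw plate presses squarely on the grip with its springs clearly compressed but never squeezed shut, and finish while still holding the trigger squeezed, with your fingers off the scraper. Leave the other things on the worktop where they are.

Things in the scene. Friction and masses are not known exactly. Their poses are not given: they have to be found in the camera images.
- scraper: bench (dough) scraper 125x121x24 mm, 140 g, flat on the worktop left of the board. Origin: centre of underside. Blade x -63 (free edge) to +22, y +-60, 10 high; round wooden grip along y, axis x = +49, 12 above the underside, 24 to 26 thick, 120 long; neck between them 12 high. Pinch the grip across its middle (along x) from above, fingertips 13 to 17 mm above what it lies on
- clamp: gluing board with all on it, fixed. Origin on the worktop, x = 0 is the line of bar, jaw and slot, +y the way the jaw travels (robot's left, turned up to 0.12 rad). Board x +-75, y -165 to 225, top (bed) 14 mm above the worktop. Wooden end block y 175 to 223, top 46 high; clamp housing y -151 to -69, x -62 to 18, top 46; handle and trigger stick out of it to -x, to x = -145
- slot_mouth (a point): middle of the end block's slot mouth, at bed height; axes as clamp. Slot 127 wide (x), 15 high, 20 mm deep to +y, with flared guide cheeks 11 high reaching 19 mm in front. Blade fully home: scraper's x axis along the clamp's -y, its origin at x 0, y -43 mm, z 0 from here, and 48 to 64 mm from grip to jaw plate at the start
- bar_slide (a joint): travel (m) of toothed bar and jaw to +y; starts at 6 to 22 mm. With the springs free the jaw's face is at the clamp's y = this value; it meets the grip of a seated scraper at about 70 mm. Teeth every 5 mm; a pawl stops it going back, it cannot be reopened. A full squeeze of the trigger moves it 10 mm (the first 5 to 11)
- plate_spring (a joint): compression (m) of the springs behind the jaw plate: 0 free, 15 mm shut. 1.2 N/mm plus 1.8 N preload: 2 mm is 4 N, 13 mm 17 N. The 15 mm gap between plate and jaw head is seen to close
- jaw_plate: sprung jaw plate with cork face, 70 wide x 26 high, centre 29 mm above the worktop. Origin: middle of the cork face, which looks to the clamp's +y
- jaw_bar: toothed steel bar, 10 x 14 mm, with jaw head (66x26x26 mm) and all the jaw carries; tail knob 255 mm behind the face. Origin: on the bar's axis, 29 mm above the worktop, at the jaw's face when the springs are free
- trigger: trigger lever, black, 10 thick, 20 high (19 to 39 mm above the worktop), 95 mm long. Origin: its pivot, at the clamp's x -47, y -100 mm
- trigger_grip (a point): middle of the trigger's lever, 55 mm from the pivot, 29 mm above the worktop
- trigger_pivot (a joint): squeeze (rad): 0 let go (springs back by itself), 0.35 full, lever then parallel to the handle, 3 mm off it; 19 mm of travel to the clamp's -y at trigger_grip. Takes 2 to 4 N there, up to 17 N once the jaw presses. Let go, the jaw springs back to its last tooth: 1 mm after a full squeeze, else up to 5
- squeeze_point (a point): fixed: midway between outer faces of handle and fully squeezed trigger, 29 mm above the worktop. Handle: fixed black bar along x, 14 thick, 20 high, rear face 13.5 mm behind (-y of) this point; the trigger's front face is 13.5 (squeezed) to 36 mm (let go) ahead. Fingers straddling both from above, closing along the clamp's y, squeeze it
- mug: spotted mug, 93 high, front right; to be left where it is
- coffee_tin_a: dark round coffee tin, 142 high, right; to be left where it is
- spice_lying: small brown spice jar lying on its side, far right; to be left where it is
- pencil: pencil, 142 long, lying along the front edge; to be left where it is
- glue: bottle of wood glue, 150 high, standing behind the board's end block; to be left where it is

How it is judged:
By the outcome, as a careful person would: the job done as asked, in the order asked, and still so for the second after the job is handed in, while the arm keeps its last pose, push and grip.
It also fails if it takes over 67 s, if anything falls off the work surface, if the arm or the gripper's body presses on something with over 40 N, if the wrist force passes 120 N, or if a joint passes its speed limit or range.

## Robot

A 7-joint arm with a two-finger parallel gripper is mounted at the origin on a cart in front of the work surface, level with it; the furniture and walls round the work are solid. World frame = base frame: x ahead of the robot, y to its left, z up, the work surface at z = 0. Lengths are in m, angles in degrees, forces in N, time in s.
With the tool pointing down it reaches from about 0.35 to 0.775 m from the base axis. Payload 3.1 kg.
Tool frame: the origin (TCP) lies on the centre line of the jaws, within the pads' length; the fingertips stand 17 mm ahead of it and the grasp point (between the pads) lies 2 mm behind it (robot.tip_reach is the distance from the TCP to the fingertips, in m); z points along the fingers, y is the line along which they close (so a half turn about z gives the same grasp; the last joint's range is limited). The gripper opens to 85 mm and grips with 20 to 120 N. Pads are 22 mm wide; open, the fingers measure 114 mm over their backs; the gripper's body (76 mm by 85 mm) begins 54 mm behind the grasp point. The pads swing forward as they close: fully open they stand 13 mm farther back than shut.
Start: joints at [67.512, 17.813, 0.802, 86.603, -0.252, 75.585, -1.558], TCP at [0.189, -0.517, 0.248] pointing down, gripper open.
Joint ranges: [-154.91, 154.91], [-16.99, 109.72], [-72.82, 74.43], [7.12, 147.25], [-82.49, 262.49], [11.32, 116.49], [-174.64, 174.64]. Speed limits (degrees/s): [159.86, 159.86, 180, 180, 180, 180, 180].

## Interface

Orientations are given as [roll, pitch, yaw] about the fixed x, y, z axes, in that order (R = Rz(yaw) Ry(pitch) Rx(roll)).
In Python, from station import robot, fingers, vision, workorder, recognise gives the robot as it stands. Calls block until the motion is done:
- robot.move_to(position, orientation): joint-space move of the TCP to a pose.
- robot.line_to(position, orientation=None, velocity=0.15, f_stop=None): straight line of the TCP; orientation=None keeps the orientation; velocity is the mean speed in m/s. With f_stop (N) it stops when the force on the tool has changed by that much, and returns True; else False.
- robot.move_j(angles): joint-space move.
- fingers.gripper_to(opening, force=None): opening from 0.0 (shut) to 1.0 (fully open); force is the grip in N (None keeps the last); returns when the fingers have stopped.
- robot.pause(seconds).
- robot.inverse_kinematics(position, orientation): joint angles nearest the present ones, or None.
- vision.grab_frame(name): name is "side" or "top"; returns the picture (384x512x3 uint8, red, green, blue); there is no depth.
- vision.calibration(name): a dict with "mtx" (3x3 intrinsics, pixels), "k1" (the pictures are not rectified: a ray, as slopes to the right and down, at radius r is drawn at 1 + k1 r^2 times it, then the intrinsics apply), "extrinsics" (4x4, takes a point from world to camera coordinates). Camera axes: x right, y up, looking along -z (the intrinsics and any distortion apply to the point x, -y, -z); pixel columns grow to the right and rows downward; lengths in m; the calibration is good to about 2 mm. A picture is of the moment at which its call begins. calibration takes no time and is no camera call.
A pose or a line that the arm cannot do raises robot.PlanningError and nothing moves.
- workorder.close_job(): hands the job in; it is judged then, once.
Trained networks look in the newest picture that a camera, given by its name, has taken for a name from the list of things; names that differ only in an ending like _2 or _b are one class to them, and where a whole thing is asked for, a point or a joint stands for the part that bears it (a point fixed in the world has none). Each returns a list of dicts, best first, with "p" (0 to 1); they miss things now and then, are a little off and sometimes report something else, mostly with a low value. They report only what shows in the picture. A call takes as long as a camera call.
- recognise(label, camera): "rect" ([centre column, centre row, width, height] in pixels, round what is visible of it).
Readings, each from a call of its own:
- robot.current_time_s(): time.
- robot.current_joint_positions(): joint angles.
- robot.current_dq(): joint speeds.
- robot.current_joint_torque(): joint torques, N m.
- robot.current_tool_pos(): TCP position.
- robot.current_eef_rot(): TCP orientation.
- robot.current_contact_force(): force on the tool from outside, world axes, zero at the start.
- robot.current_torque(): the same for the moment, N m.
- robot.current_finger_gap(): opening from 0.0 (shut) to 1.0 (fully open).
- robot.current_gripper_force(): force on a finger pad.
Only numpy, scipy, OpenCV 4.12 (cv2) and the standard library are available. Lean on these libraries where they do the work, as an engineer would, in place of code of your own. Each camera call takes 0.05 s, during which the arm holds its last target. There are 200 camera calls.

## Working session

There is one attempt and no reset: what is moved stays moved. The work goes in short steps, each a Python script; the robot and the scene stay as the last script left them, time stands still between calls to the robot, and variables do not carry over. Pictures are saved under pics/ and viewed, at most 12 in all, crops included, and the job is handed in when it is done.

```bash
mkdir -p pics; ls
python3 - <<'E'
from station import robot, fingers, vision, workorder, recognise
import cv2
for c in("top","side"):
    im=vision.grab_frame(c); cv2.imwrite(f"pics/{c}0.png",cv2.resize(im[:,:,::-1],(800,600),interpolation=cv2.INTER_CUBIC))
    k=vision.calibration(c); print(c,k)
    for n in("scraper","clamp","jaw_plate","trigger","glue","mug","coffee_tin_a","pencil"):
        print(n,[(r["rect"],round(r["p"],2)) for r in recognise(n,c)[:2]])
print(robot.current_time_s(),robot.current_eef_rot())
E
```

```text
pics
top {'mtx': array([[365.85978446,   0.        , 251.40955656],
       [  0.        , 365.85978446, 191.60320276],
       [  0.        ,   0.        ,   1.        ]]), 'k1': -0.045793417699193824, 'extrinsics': array([[ 0.00502792, -0.99964947,  0.02599359, -0.01599822],
       [ 0.99772209,  0.00676349,  0.06711846, -0.57879092],
       [-0.06727074,  0.02559691,  0.99740636, -1.1578471 ],
       [ 0.        ,  0.        ,  0.        ,  1.        ]])}
scraper [([122.5, 231.0, 47.0, 42.2], 0.79)]
clamp [([248.4, 215.2, 149.9, 78.5], 0.79)]
jaw_plate []
trigger [([267.0, 239.5, 17.3, 23.2], 0.68), ([281.6, 205.8, 78.1, 18.1], 0.41)]
glue [([173.3, 138.2, 19.2, 23.3], 0.78), ([266.8, 240.3, 12.0, 23.0], 0.36)]
mug [([348.0, 243.4, 32.0, 35.9], 0.67)]
coffee_tin_a [([386.0, 216.4, 51.6, 37.9], 0.87)]
pencil [([280.1, 204.8, 77.3, 21.7], 0.71), ([207.4, 248.0, 38.1, 8.0], 0.4)]
side {'mtx': array([[381.35787528,   0.        , 256.37872503],
       [  0.        , 381.35787528, 186.43492382],
       [  0.        ,   0.        ,   1.        ]]), 'k1': -0.09541942069453577, 'extrinsics': array([[-0.98460255, -0.17403878, -0.01638067,  0.5551839 ],
       [ 0.08201734, -0.54268071,  0.83592512, -0.09235421],
       [-0.15437286,  0.8217105 ,  0.54859901, -1.33506433],
       [ 0.        ,  0.        ,  0.        ,  1.        ]])}
scraper [([269.9, 288.0, 51.7, 39.7], 0.59)]
clamp [([265.4, 203.5, 82.3, 84.0], 0.71)]
jaw_plate []
trigger [([268.2, 203.4, 84.8, 84.5], 0.3)]
glue [([186.3, 218.9, 14.8, 43.1], 0.91), ([285.0, 133.3, 23.4, 38.0], 0.19)]
mug [([305.4, 153.4, 20.9, 28.9], 0.6), ([295.9, 184.8, 22.5, 10.4], 0.39)]
coffee_tin_a [([286.2, 132.2, 22.8, 42.3], 0.57)]
pencil [([300.5, 218.6, 2.6, 0.9], 0.48)]
0.9 [ 1.79993935e+02 -1.52052151e-03  2.01047389e+01]
```

View pics/top0.png

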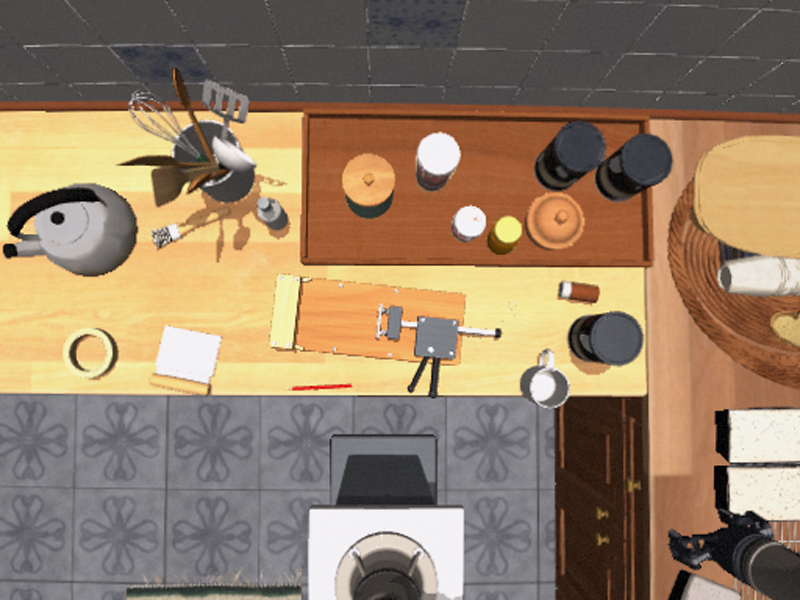

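View pics/side0.png

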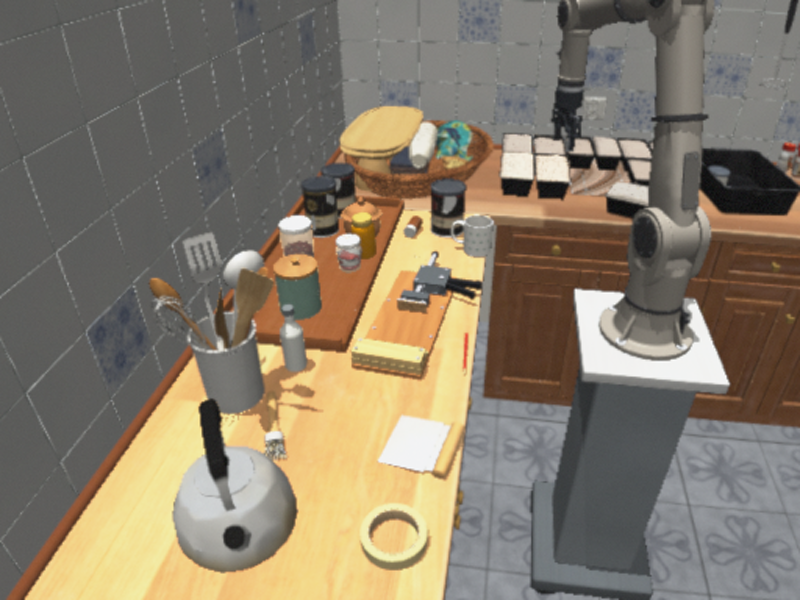

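```bash
cat > h.py <<'E'
import numpy as np, cv2
from station import robot, fingers, vision, workorder, recognise
def proj(c,P):
    k=vision.calibration(c); P=np.atleast_2d(P); q=(k["extrinsics"]@np.c_[P,np.ones(len(P))].T)[:3]
    s=np.array([q[0]/-q[2],-q[1]/-q[2]]); s=s*(1+k["k1"]*(s**2).sum(0)); M=k["mtx"]
    return np.c_[M[0,0]*s[0]+M[0,2],M[1,1]*s[1]+M[1,2]]
def unproj(c,uv,z):
    k=vision.calibration(c); M=k["mtx"]; uv=np.atleast_2d(uv)
    d=np.c_[(uv[:,0]-M[0,2])/M[0,0],(uv[:,1]-M[1,2])/M[1,1]]; s=d.copy()
    for _ in range(20): s=d/(1+k["k1"]*(s**2).sum(1,keepdims=True))
    E=k["extrinsics"]; R=E[:3,:3]; o=-R.T@E[:3,3]
    r=np.c_[s[:,0],-s[:,1],-np.ones(len(s))]@R
    return o+r*((np.atleast_1d(z)-o[2])/r[:,2])[:,None]
def crop(c,im,box,scale,fn):
    x0,y0,x1,y1=box
    cv2.imwrite(fn,cv2.resize(np.ascontiguousarray(im[y0:y1,x0:x1,::-1]),None,fx=scale,fy=scale,interpolation=cv2.INTER_CUBIC))
E
python3 - <<'E'
from h import *
im=vision.grab_frame("top"); np.save("top.npy",im)
s=vision.grab_frame("side"); np.save("side.npy",s)
a=cv2.resize(im[168:260,90:330],None,fx=10/3,fy=10/3,interpolation=cv2.INTER_CUBIC)
b=cv2.resize(s[155:247,215:315],None,fx=3.2,fy=3.2,interpolation=cv2.INTER_CUBIC)
b2=cv2.resize(s[255:315,235:305],None,fx=4,fy=4,interpolation=cv2.INTER_CUBIC)
o=np.zeros((600,800,3),np.uint8); o[:a.shape[0],:800]=a[:,:800]; o[306:306+b.shape[0],:b.shape[1]]=b[:294]; o[310:310+b2.shape[0],400:400+b2.shape[1]]=b2
cv2.imwrite("pics/c1.png",o[:,:,::-1])
E
```

```text
(no output)
```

View pics/c1.png

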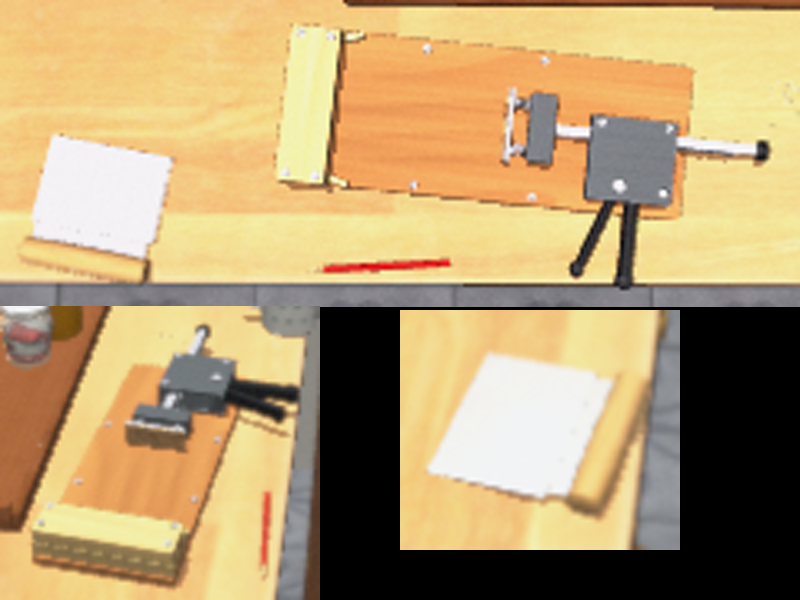

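```bash
cat > fit.py <<'E'
from h import *
from scipy.optimize import least_squares
def pts(p,M):
    c,s=np.cos(p[2]),np.sin(p[2]); M=np.array(M,float)/1000
    return np.c_[p[0]+c*M[:,0]-s*M[:,1],p[1]+s*M[:,0]+c*M[:,1],M[:,2]]
def fit(obs,p0):
    f=lambda p:np.concatenate([(proj(c,pts(p,M))-uv).ravel() for c,M,uv in obs])
    r=least_squares(f,p0,loss="soft_l1"); print(np.round(r.x,4),np.degrees(r.x[2]));
    for c,M,uv in obs: print(c,np.round(proj(c,pts(r.x,M))-uv,1).tolist())
    return r.x
E
python3 - <<'E'
from fit import *
T=lambda a:(np.array(a)+.5)*.3-.5+[90,168]
S=lambda a:(np.array(a)-[0,306]+.5)/3.2-.5+[215,155]
S2=lambda a:(np.array(a)-[400,310]+.5)/4-.5+[235,255]
ct=("top",[(75,223,46),(75,175,46),(-75,175,46),(-75,223,46),(75,-165,14),(-75,-165,14),(18,-69,46),(18,-151,46),(-62,-151,46),(-62,-69,46)],T([(290,25),(342,30),(327,187),(277,181),(693,67),(680,217),(592,113),(680,117),(671,207),(585,200)]))
cs=("side",[(75,175,46),(75,223,46),(-75,223,46),(-75,175,46)],S([(52,506),(33,533),(180,548),(190,521)]))
p0=[.5,-.05,0]
fit([ct],p0); fit([cs],p0); c=fit([ct,cs],p0)
st=("top",[(-63,-60,10),(-63,60,10),(36.5,-60,12),(61.5,-60,12),(36.5,60,12),(61.5,60,12)],T([(52,135),(173,155),(20,238),(20,258),(150,262),(147,281)]))
ss=("side",[(-63,-60,10),(-63,60,10)],S2([(428,472),(488,352)]))
p0=[.45,.4,np.pi]
fit([st],p0);fit([st,ss],p0)
E
```

```text
[ 0.5342  0.0073 -0.0866] -4.962482764671542
top [[0.2, -0.3], [-0.2, -0.3], [-0.6, 0.2], [-0.9, 0.6], [0.3, -0.6], [0.3, 0.6], [0.3, -0.0], [-0.2, 1.2], [0.4, -0.4], [0.2, -0.7]]
[ 0.542   0.0053 -0.0327] -1.8745318870632424
side [[-1.6, -0.7], [0.4, -0.1], [0.5, 0.9], [-0.0, -0.1]]
[ 0.5336  0.0071 -0.0812] -4.6527958450183124
top [[0.1, 0.3], [-0.3, 0.1], [-0.5, 0.7], [-0.8, 1.2], [0.2, -0.7], [0.5, 0.6], [0.4, 0.0], [-0.1, 1.1], [0.6, -0.5], [0.4, -0.6]]
side [[-1.4, -1.1], [-0.1, -0.7], [-0.5, 1.8], [-0.3, 0.8]]
[0.4515 0.4126 2.9583] 169.49704628381716
top [[-0.5, -0.5], [-0.5, 0.6], [2.4, -0.9], [0.8, 0.8], [-0.1, -1.0], [-0.8, 1.1]]
[0.451  0.4141 2.9715] 170.25366679004398
top [[-1.3, -0.1], [-1.1, 0.4], [2.0, -0.5], [0.5, 1.2], [-0.4, -1.0], [-0.9, 1.0]]
side [[-0.2, -1.4], [-0.3, -1.1]]
```

```bash
cat > edge.py <<'E'
from fit import *
from scipy.ndimage import map_coordinates
def refine(c,im,p,edges,rng=3.0,it=6):
    """edges: (A,B) model points mm; each is dragged to the strongest gradient along its normal"""
    im=cv2.GaussianBlur(im.astype(float),(0,0),.7); d=np.arange(-rng,rng+.01,.1)
    p=np.array(p,float)
    for _ in range(it):
        obs=[]
        for A,B in edges:
            t=np.linspace(.05,.95,25)[:,None]; M=np.array(A)*(1-t)+np.array(B)*t
            uv=proj(c,pts(p,M)); n=uv[-1]-uv[0]; n=np.array([-n[1],n[0]])/np.hypot(*n)
            G=uv[:,None]+d[None,:,None]*n
            v=np.stack([map_coordinates(im[:,:,k],[G[...,1],G[...,0]],order=1) for k in range(3)],-1)
            g=np.linalg.norm(np.gradient(v,axis=1),axis=-1); j=g.argmax(1)
            obs.append((M,uv+d[j][:,None]*n,n,np.median(g.max(1)),np.median(d[j])))
        f=lambda q:np.concatenate([(proj(c,pts(q,M))-u)@n for M,u,n,_,_ in obs])
        p=least_squares(f,p,loss="soft_l1",f_scale=.3).x
    print(c,np.round(p,4),np.degrees(p[2]).round(2),[(round(o[3],1),round(float(np.median((proj(c,pts(p,o[0]))-o[1])@o[2])),2)) for o in obs])
    return p
CE=[((75,-100,14),(75,140,14)),((-75,-40,14),(-75,140,14)),((75,-165,14),(30,-165,14)),((-65,175,46),(65,175,46)),((-65,223,46),(65,223,46)),((18,-80,46),(18,-145,46)),((-50,-69,46),(10,-69,46))]
SE=[((-63,-57,10),(-63,57,10)),((-60,-60,10),(15,-60,10)),((-60,60,10),(15,60,10))]
SG=SE+[((61.5,-55,12),(61.5,55,12))]
def overlay(im,c,ps,fn,box,s):
    x0,y0,x1,y1=box
    o=cv2.resize(np.ascontiguousarray(im[y0:y1,x0:x1,::-1]),None,fx=s,fy=s,interpolation=cv2.INTER_CUBIC)
    for p,E in ps:
        for A,B in E:
            q=((proj(c,pts(p,[A,B]))-[x0,y0]+.5)*s-.5).astype(int); cv2.line(o,tuple(map(int,q[0])),tuple(map(int,q[1])),(0,255,0),1)
    cv2.imwrite(fn,o)
E
python3 - <<'E'
from edge import *
t=np.load("top.npy"); s=np.load("side.npy")
c=refine("top",t,[.534,.007,-.0866],CE)
refine("top",t,[.534,.007,-.0866],CE[:5])
c2=refine("side",s,c,CE[:2]+CE[3:5])
q=refine("top",t,[.4515,.4126,2.96],SE); refine("top",t,[.4515,.4126,2.96],SG)
q2=refine("side",s,q,SE); refine("side",s,q,SG)
overlay(t,"top",[(c,CE),(q,SG)],"pics/o1.png",(90,168,330,260),10/3)
E
```

```text
top [ 0.5343  0.0081 -0.0965] -5.53 [(np.float64(3.3), -0.5), (np.float64(5.9), 0.5), (np.float64(4.2), 0.3), (np.float64(12.7), 0.3), (np.float64(3.4), -0.5), (np.float64(5.9), 0.1), (np.float64(8.0), 0.6)]
top [ 0.5341  0.0075 -0.0941] -5.39 [(np.float64(3.4), -0.5), (np.float64(5.9), 0.4), (np.float64(4.2), 0.1), (np.float64(12.4), 0.4), (np.float64(3.5), -0.3)]
side [ 0.5319  0.0068 -0.0809] -4.64 [(np.float64(2.4), -0.7), (np.float64(6.5), 0.3), (np.float64(4.6), -0.0), (np.float64(7.6), -0.01)]
top [0.4509 0.4131 2.9412] 168.52 [(np.float64(6.3), -0.01), (np.float64(6.1), -0.1), (np.float64(5.2), 0.1)]
top [0.4501 0.4131 2.9506] 169.05 [(np.float64(6.3), 0.29), (np.float64(6.0), -0.1), (np.float64(5.3), 0.0), (np.float64(6.2), -1.11)]
side [0.4503 0.4153 2.9844] 170.99 [(np.float64(4.7), 0.09), (np.float64(7.0), -0.0), (np.float64(4.2), 0.0)]Traceback (most recent call last):
  File "<stdin>", line 7, in <module>
  File "edge.py", line 17, in refine
    p=least_squares(f,p,loss="soft_l1",f_scale=.3).x
      ~~~~~~~~~~~~~^^^^^^^^^^^^^^^^^^^^^^^^^^^^^^^
    return func(*args, **k
[... 379 characters left out ...]
lback=callback)
    f_new = fun(x_new)
    self._update_fun()
    ~~~~~~~~~~~~~~~~^^
    self.f = self.fun_wrapped(xp_copy(self.x))
             ~~~~~~~~~~~~~~~~^^^^^^^^^^^^^^^^^
    return np.atleast_1d(self.fun(x))
                         ~~~~~~~~^^^
    return self.f(x, *self.args, **self.kwargs)
           ~~~~~~^^^^^^^^^^^^^^^^^^^^^^^^^^^^^^
  File "edge.py", line 16, in <lambda>
    f=lambda q:np.concatenate([(proj(c,pts(q,M))-u)@n for M,u,n,_,_ in obs])
                                ~~~~^^^^^^^^^^^^
  File "h.py", line 4, in proj
    k=vision.calibration(c); P=np.atleast_2d(P); q=(k["extrinsics"]@np.c_[P,np.ones(len(P))].T)[:3]
ValueError: time passes only in moves, steps and waits
```

```bash
sed -i 's/^def proj/_C={c:vision.calibration(c) for c in("top","side")}\ndef proj/; s/k=vision.calibration(c);/k=_C[c];/' h.py
cat >> h.py <<'E'
CL=np.array([.5338,.0075,-.091])
def cw(x,y,z,p=None):
    p=CL if p is None else p; c,s=np.cos(p[2]),np.sin(p[2]); return np.array([p[0]+(c*x-s*y)/1000,p[1]+(s*x+c*y)/1000,z/1000])
def inv(P,p=None):
    p=CL if p is None else p; c,s=np.cos(p[2]),np.sin(p[2]); d=(np.asarray(P)[:,:2]-p[:2])*1000; return d@np.array([[c,-s],[s,c]])
E
python3 - <<'E'
from edge import *
t=np.load("top.npy")
q=refine("top",t,[.4515,.4126,2.96],SG)
T=lambda a:(np.array(a)+.5)*.3-.5+[90,168]
print("jaw",inv(unproj("top",T([(513,90),(506,162),(507,125),(500,125)]),.042)).round(1).tolist())
print("trig",inv(unproj("top",T([(577,272),(625,284),(625,210)]),.039)).round(1).tolist())
print("glue etc",unproj("top",[(173,138),(348,243),(386,216)],0.1).round(3).tolist())
JE=[((-33,14,42),(33,14,42))]
overlay(t,"top",[(CL,CE+[((-35,y,42),(35,y,42)) for y in(6,14,22)]+[((-102,-122,39),(-102,-95,39)),((-145,-122,39),(-62,-122,39)),((-63,-80,11),(-63,-80,11))]),(np.array([.4505,.4135,2.956]),SG)],"pics/o1.png",(90,168,330,260),10/3)
print(robot.tip_reach,robot.current_time_s())
sc=np.array([.4505,.4135,np.radians(169.3)])
for h in(0,1):
  a=79.3-180*h; b=np.degrees(CL[2])-180*h+180
  for P,y in[(cw(49,0,32,sc),a),(cw(49,0,150,sc),a),(cw(0,83,46),b),(cw(0,83,150),b),(cw(-102,-108.5,39),b),(cw(-102,-108.5,39),b-180)]:
    j=robot.inverse_kinematics(P,[180,0,y]); print(h,P.round(3),round(y,1),None if j is None else np.round(j,0))
E
```

```text
top [0.4501 0.4131 2.9506] 169.05 [(np.float64(6.3), 0.29), (np.float64(6.0), -0.1), (np.float64(5.3), 0.0), (np.float64(6.2), -1.11)]
jaw [[33.2, 8.3], [-35.1, 8.2], [-0.3, 10.7], [-1.0, 17.3]]
trig [[-131.6, -68.3], [-138.6, -114.5], [-69.5, -108.1]]
glue etc [[0.734, 0.227, 0.1], [0.421, -0.301, 0.1], [0.502, -0.419, 0.1]]
0.017 1.0
0 [0.402 0.423 0.032] 79.3 [-14.  45. -52.  95.  39.  60. -89.]
0 [0.402 0.423 0.15 ] 79.3 [-14.  35. -51.  88.  28.  71. -81.]
0 [0.541 0.09  0.046] 174.8 [ 19.  36. -43. 100.  29.  55.  50.]
0 [0.541 0.09  0.15 ] 174.8 [ 23.  30. -48.  94.  23.  67.  54.]
0 [ 0.422 -0.091  0.039] 174.8 [ 40.  23. -37. 118.  20.  45.  76.]
0 [ 0.422 -0.091  0.039] -5.2 [ 27.  20. -21. 119.  10.  43. -95.]
1 [0.402 0.423 0.032] -100.7 [ -9.  50. -62.  94.  48.  66.  85.]
1 [0.402 0.423 0.15 ] -100.7 [ -9.  40. -62.  88.  36.  74.  94.]
1 [0.541 0.09  0.046] -5.2 [  16.   34.  -37.  100.   25.   54. -127.]
1 [0.541 0.09  0.15 ] -5.2 [  19.   28.  -42.   94.   20.   66. -123.]
1 [ 0.422 -0.091  0.039] -5.2 [ 27.  20. -21. 119.  10.  43. -95.]
1 [ 0.422 -0.091  0.039] -185.2 [ 40.  23. -37. 118.  20.  45.  76.]
```

View pics/o1.png

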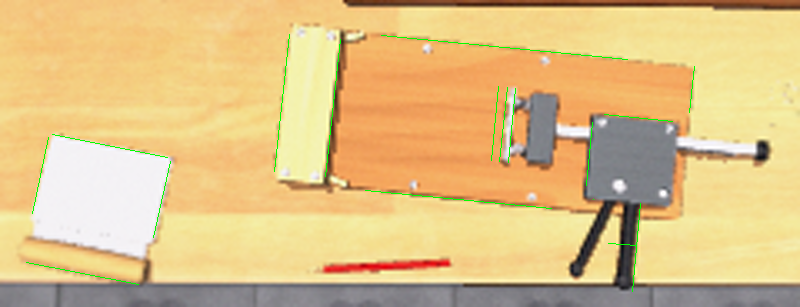

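Run:
```python
from h import *
sc=np.array([.4505,.4135,np.radians(169.2)])
o=[180,0,79.2]
robot.move_to(cw(49,0,110,sc),o); print(robot.current_time_s())
fingers.gripper_to(.7,60)
print(robot.line_to(cw(49,0,32,sc),velocity=.15,f_stop=10), robot.current_tool_pos())
fingers.gripper_to(0.0,60); print(robot.current_finger_gap(),robot.current_gripper_force())
robot.line_to(cw(49,0,130,sc),velocity=.2)
print(robot.current_finger_gap(),robot.current_contact_force(),robot.current_time_s())
robot.move_to(cw(0,55,130),[180,0,np.degrees(CL[2])+180])
print(robot.current_tool_pos(),robot.current_eef_rot(),robot.current_time_s())
for c in("top","side"):
    im=vision.grab_frame(c); np.save(c+"2.npy",im)
t=np.load("top2.npy")[150:262,140:320]; s=np.load("side2.npy")[130:262,205:325]
o=np.hstack([cv2.resize(t,(450,280),interpolation=cv2.INTER_CUBIC),cv2.resize(s,(340,374),interpolation=cv2.INTER_CUBIC)[:280]]) if 0 else np.vstack([cv2.resize(t,(480,299),interpolation=cv2.INTER_CUBIC),cv2.resize(s[:75],(480,300),interpolation=cv2.INTER_CUBIC)])
cv2.imwrite("pics/c2.png",o[:,:,::-1])
```

```text
4.3917
False [0.40247641 0.42341222 0.03260142]
0.22296398488552152 54.37941159994807
0.22357490671574662 [ 0.21442934 -0.67532723 -2.39168357] 6.5333
[0.53851486 0.06312574 0.12982668] [ 1.79966400e+02 -2.35378844e-02  1.74844202e+02] 8.5
```

View pics/c2.png

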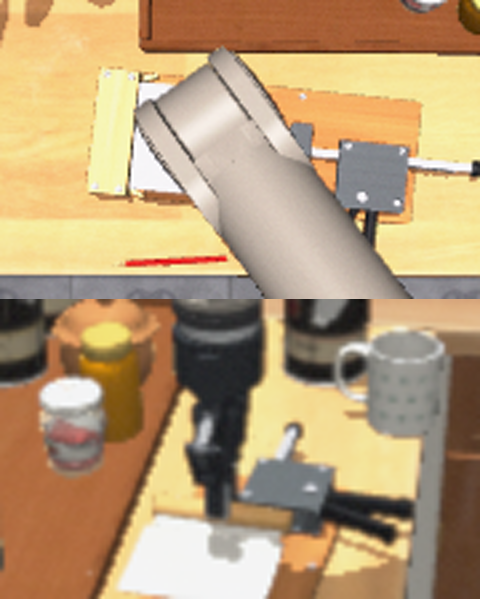

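Run:
```python
from edge import *
t=np.load("top2.npy"); s=np.load("side2.npy"); s0=np.load("side.npy"); t0=np.load("top.npy")
tcp=robot.current_tool_pos(); th=CL[2]-np.pi/2
p0=np.array([tcp[0]-.049*np.cos(th),tcp[1]-.049*np.sin(th),th]); print("expect",p0.round(4))
up=lambda E,z:[tuple((a[0],a[1],a[2]+z) for a in e) for e in E]
E=[((-63,-57,10),(-63,57,10)),((-60,-60,10),(5,-60,10)),((-60,60,10),(5,60,10))]
a=refine("side",s,p0,up(E,97),4)
b=refine("side",s,p0,up(E[:2],97),4)
print("lateral in side-clamp frame",inv([[*a[:2],0]],[.5319,.0068,-.0809]),inv([[*a[:2],0]]),inv([tcp]))
b=refine("top",t,p0,up([((-63,-57,10),(-63,0,10)),((-60,60,10),(-20,60,10))],97),4)
print(inv([[*b[:2],0]]))
overlay(s,"side",[(a,up(E,97)),(CL,CE[3:5])],"pics/o2.png",(205,140,325,230),5)
```

```text
expect [ 0.5431  0.112  -1.6618]
side [ 0.5436  0.1209 -1.6492] -94.49 [(np.float64(9.9), 0.01), (np.float64(11.2), -0.79), (np.float64(10.0), 2.63)]
side [ 0.541   0.1213 -1.6493] -94.5 [(np.float64(9.8), 0.02), (np.float64(11.2), -0.02)]
lateral in side-clamp frame [[  2.47122904 114.65998173]] [[ -0.51546949 113.80932742]] [[-0.27228945 55.94884998]]
top [ 0.539   0.1082 -1.6845] -96.51 [(np.float64(10.4), -0.0), (np.float64(8.1), -0.01)]
[[ -4.00125564 100.7925025 ]]
```

View pics/o2.png

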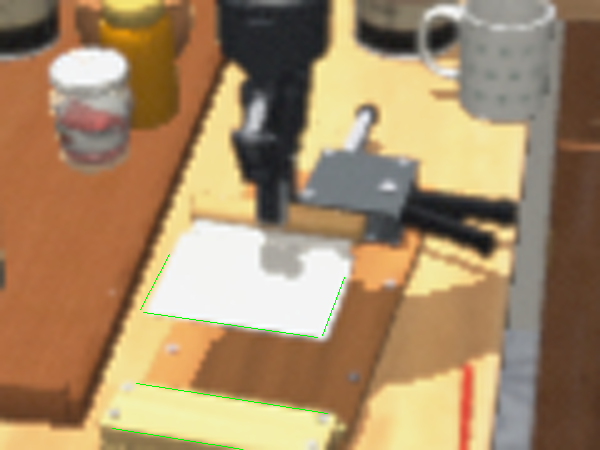

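Run:
```python
from edge import *
t=np.load("top2.npy"); s=np.load("side2.npy"); s0=np.load("side.npy"); t0=np.load("top.npy")
tcp=robot.current_tool_pos(); th=CL[2]-np.pi/2
p0=np.array([tcp[0]-.049*np.cos(th),tcp[1]-.049*np.sin(th),th])
for z in(92,97):
  a=refine("side",s,p0,[((-63,-57,z),(-63,57,z)),((-60,-60,10+z),(5,-60,10+z)),((-60,60,z),(5,60,z))],4)
  print(inv([[*a[:2],0]],[.5319,.0068,-.0809]),inv([[*a[:2],0]]))
# same treatment of the clamp in the side view: block lateral edges free of bed
c=refine("side",s0,CL,[((75,-60,14),(75,165,14)),((-75,-40,0),(-75,220,0)),((-65,175,46),(65,175,46)),((-65,223,46),(65,223,46))])
q=refine("side",s0,[.4505,.4135,2.953],[((-63,-57,10),(-63,57,10)),((-60,-60,0),(15,-60,0)),((-60,60,10),(15,60,10))])
q=refine("top",t0,[.4505,.4135,2.953],[((-63,-57,10),(-63,57,10)),((-60,-60,0),(15,-60,0)),((-60,60,10),(15,60,10))])
```

```text
side [ 0.5439  0.101  -1.6514] -94.62 [(np.float64(9.9), 0.01), (np.float64(10.8), -0.9), (np.float64(9.7), 3.99)]
[[ 4.39626421 94.85379317]] [[ 1.6095066  94.02359159]]
side [ 0.543   0.1082 -1.6565] -94.91 [(np.float64(9.8), -0.01), (np.float64(10.9), -0.82), (np.float64(9.8), 3.79)]
[[  2.83062239 101.97072993]] [[-2.79352002e-02  1.01124353e+02]]
side [ 0.534   0.0065 -0.0947] -5.43 [(np.float64(2.3), -0.1), (np.float64(6.4), 0.0), (np.float64(4.5), 0.0), (np.float64(7.6), 0.0)]
side [0.4495 0.4105 2.9656] 169.92 [(np.float64(4.7), 0.01), (np.float64(6.9), 0.7), (np.float64(4.2), -1.29)]
top [0.4515 0.4147 2.9522] 169.15 [(np.float64(6.1), -0.0), (np.float64(6.0), -0.6), (np.float64(5.2), 0.6)]
```

```bash
sed -i 's/^CL=.*/CL=np.array([.5341,.0072,-.0942])/' h.py
python3 - <<'E'
from edge import *
t=np.load("top2.npy"); s=np.load("side2.npy"); s0=np.load("side.npy")
tcp=robot.current_tool_pos(); th=CL[2]-np.pi/2
print("tcp",inv([tcp]),np.degrees(th))
p0=np.array([tcp[0]-.049*np.cos(th),tcp[1]-.049*np.sin(th),th])
for z in(92,97,100):
  a=refine("side",s,p0,[((-63,-57,z),(-63,57,z)),((-60,60,10+z),(5,60,10+z)),((-60,-60,z),(5,-60,z))],5)
  print(inv([[*a[:2],0]]))
b=refine("top",t,p0,[((-63,10,107),(-63,50,107)),((-60,60,107),(-35,60,107)),((-60,-60,107),(-35,-60,107))],4); print(inv([[*b[:2],0]]))
overlay(t,"top",[(b,[((-63,-60,107),(-63,60,107)),((-60,60,107),(-35,60,107)),((-60,-60,107),(-35,-60,107))]),(CL,CE[:5])],"pics/o3.png",(160,160,260,240),6)
q=refine("side",s0,[.4505,.4135,2.953],[((-63,-57,10),(-63,57,10)),((-60,-60,10),(15,-60,10)),((-60,60,10),(15,60,10))])
E
```

```text
tcp [[-0.77821223 56.21814391]] -95.39726243013236
side [ 0.5463  0.101  -1.6559] -94.88 [(np.float64(9.9), -0.03), (np.float64(10.0), 2.41), (np.float64(11.2), -0.79)]
[[ 3.28295151 94.50260122]]
side [ 0.5453  0.1077 -1.656 ] -94.88 [(np.float64(10.0), 0.0), (np.float64(9.9), 2.02), (np.float64(11.2), -0.78)]
[[  1.66268811 101.05739784]]
side [ 0.5447  0.1116 -1.6557] -94.87 [(np.float64(10.0), 0.0), (np.float64(9.9), 1.91), (np.float64(11.2), -0.79)]
[[  0.74228368 104.89681401]]
top [ 0.5392  0.1119 -1.6968] -97.22 [(np.float64(8.4), 0.01), (np.float64(9.0), 0.09), (np.float64(7.0), 0.19)]
[[ -4.75557824 104.70153816]]
side [0.4503 0.4153 2.9842] 170.98 [(np.float64(4.7), 0.1), (np.float64(7.0), 0.0), (np.float64(4.2), -0.0)]
```

View pics/o3.png

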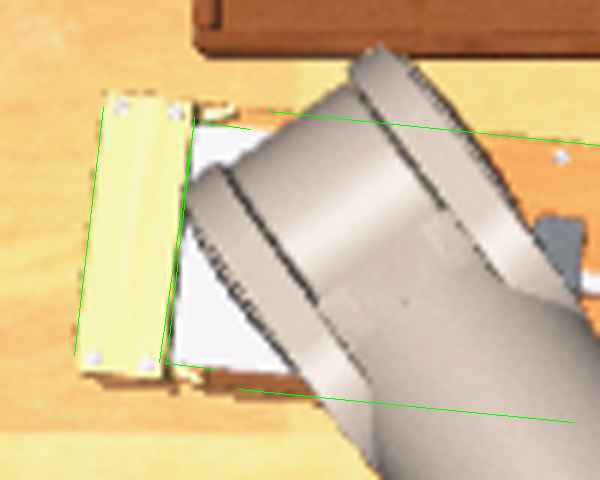

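Run:
```python
from edge import *
robot.line_to(cw(0,32,75),[180,0,np.degrees(CL[2])+180],velocity=.12); 
for c in("top","side"): np.save(c+"3.npy",vision.grab_frame(c))
t=np.load("top3.npy"); s=np.load("side3.npy"); tcp=robot.current_tool_pos(); th=CL[2]-np.pi/2
print("tcp",inv([tcp]),tcp,robot.current_time_s())
Z=(tcp[2]-.0326)*1000
p0=np.array([tcp[0]-.049*np.cos(th),tcp[1]-.049*np.sin(th),th])
b=refine("top",t,p0,[((-63,10,Z+10),(-63,50,Z+10)),((-63,-20,Z+10),(-63,-50,Z+10)),((-60,60,Z+10),(-35,60,Z+10)),((-60,-60,Z+10),(-35,-60,Z+10))],4); print(inv([[*b[:2],0]]))
S=80
a=cv2.resize(t[175:230,165:235],None,fx=8,fy=8,interpolation=cv2.INTER_CUBIC)[:440,:400]
c=cv2.resize(s[170:240,215:285],None,fx=6.2,fy=6.2,interpolation=cv2.INTER_CUBIC)[:440,:400]
o=np.zeros((440,800,3),np.uint8); o[:a.shape[0],:a.shape[1]]=a; o[:c.shape[0],400:400+c.shape[1]]=c[:,:400]
cv2.imwrite("pics/c3.png",o[:,:,::-1])
```

```text
tcp [[ 0.67786936 33.1368114 ]] [0.53789174 0.04012614 0.07607659] 9.35
top [ 0.5408  0.0859 -1.6593] -95.07 [(np.float64(8.1), 0.07), (np.float64(8.6), -0.01), (np.float64(7.7), -0.18), (np.float64(10.8), 0.12)]
[[-0.71085348 79.01027104]]
```

View pics/c3.png

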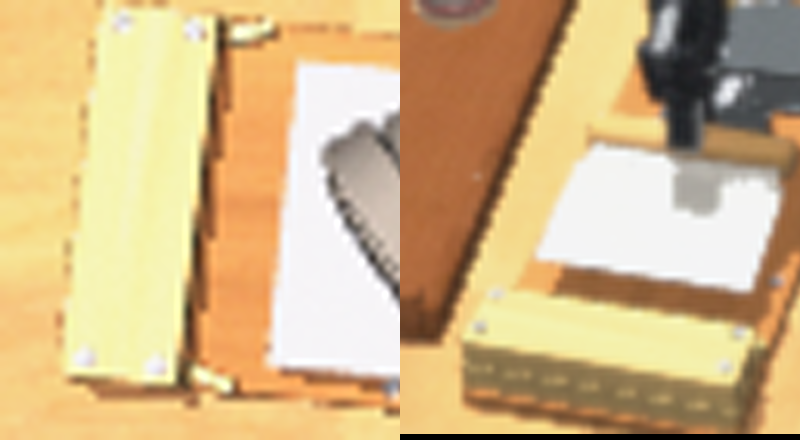

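Run:
```python
from edge import *
o=[180,0,np.degrees(CL[2])+180]
robot.line_to(cw(1.3,57,72),o,velocity=.1); robot.pause(.2); print(inv([robot.current_tool_pos()]),robot.current_tool_pos()[2])
p=cw(1.3,57,46.5)
print(robot.line_to(p,o,velocity=.05,f_stop=8),robot.current_tool_pos()[2],robot.current_contact_force(),robot.current_time_s())
for c in("top","side"): np.save(c+"4.npy",vision.grab_frame(c))
t=np.load("top4.npy"); s=np.load("side4.npy")
a=cv2.resize(t[175:230,165:235],None,fx=8,fy=8,interpolation=cv2.INTER_CUBIC)[:440,:400]
c=cv2.resize(s[170:240,215:285],None,fx=6.2,fy=6.2,interpolation=cv2.INTER_CUBIC)[:440,:400]
cv2.imwrite("pics/c4.png",np.hstack([a,np.pad(c,((0,440-len(c)),(0,0),(0,0)))])[:,:,::-1])
```

```text
[[ 1.48162037 56.03306183]] 0.07195902173560602
True 0.04730636780476339 [-0.84263334  0.3739797   5.38413157] 10.45
```

View pics/c4.png

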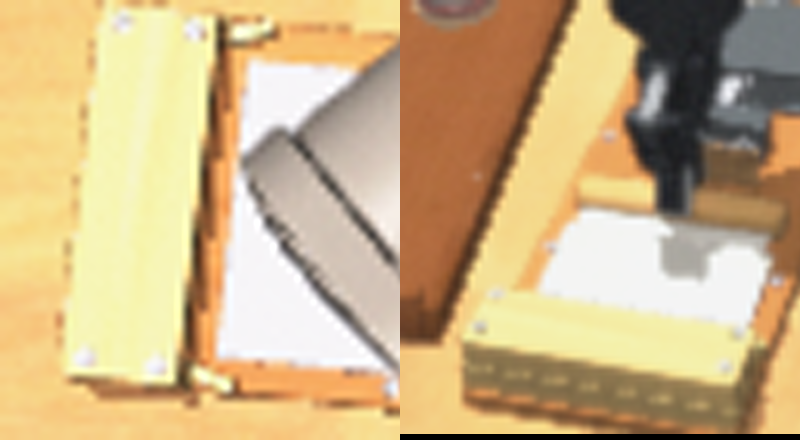

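Run:
```python
from edge import *
o=[180,0,np.degrees(CL[2])+180]
f=robot.line_to(cw(1.3,92,47.3),o,velocity=.04,f_stop=14)
print(f,inv([robot.current_tool_pos()]),robot.current_tool_pos()[2],robot.current_contact_force(),robot.current_gripper_force(),robot.current_time_s())
for c in("top","side"): np.save(c+"5.npy",vision.grab_frame(c))
t=np.load("top5.npy"); s=np.load("side5.npy")
a=cv2.resize(t[175:230,165:235],None,fx=8,fy=8,interpolation=cv2.INTER_CUBIC)[:440,:400]
c=cv2.resize(s[170:240,215:285],None,fx=6.2,fy=6.2,interpolation=cv2.INTER_CUBIC)[:440,:400]
cv2.imwrite("pics/c5.png",np.hstack([a,np.pad(c,((0,440-len(c)),(0,0),(0,0)))])[:,:,::-1])
```

```text
True [[ 1.62346603 85.25346541]] 0.04734869954478852 [-1.36760919e-03 -1.29593019e+00  4.14598899e+00] 53.870348293785355 11.425
```

Run:
```python
from edge import *
o=[180,0,np.degrees(CL[2])+180]
f=robot.line_to(cw(1.3,96,47.3),o,velocity=.05,f_stop=20)
P=robot.current_tool_pos(); y=inv([P])[0]
print(f,y,P[2],robot.current_contact_force())
fingers.gripper_to(.5,40)
robot.line_to(cw(y[0],y[1],130),o,velocity=.25)
robot.move_to(cw(-102,-108.5,110),o)
print(robot.current_joint_positions(),robot.current_time_s())
for c in("top","side"): np.save(c+"6.npy",vision.grab_frame(c))
t=np.load("top6.npy"); s=np.load("side6.npy"); th=CL[2]-np.pi/2
g=cw(0,132,0); b=refine("top",t,[g[0],g[1],th],[((-40,60,24),(15,60,24)),((-40,-60,24),(15,-60,24)),((22,-50,24),(22,50,24))],3); print(inv([[*b[:2],0]]))
a=cv2.resize(t[165:255,165:285],None,fx=5,fy=5,interpolation=cv2.INTER_CUBIC)
cv2.imwrite("pics/c6.png",a[:,:,::-1])
```

```text
True [ 1.61062533 85.41591899] 0.04742355854690351 [ 0.33626805 -1.22885955  5.60925339]
[ 64.48405581  27.43675485 -69.1536711  113.56235216  29.86260351
  59.58738407  66.17394315] 13.5
top [ 0.5461  0.1262 -1.6622] -95.23 [(np.float64(7.2), -0.07), (np.float64(7.6), 0.15), (np.float64(7.2), 0.01)]
[[  0.71796269 119.56493996]]
```

View pics/c6.png

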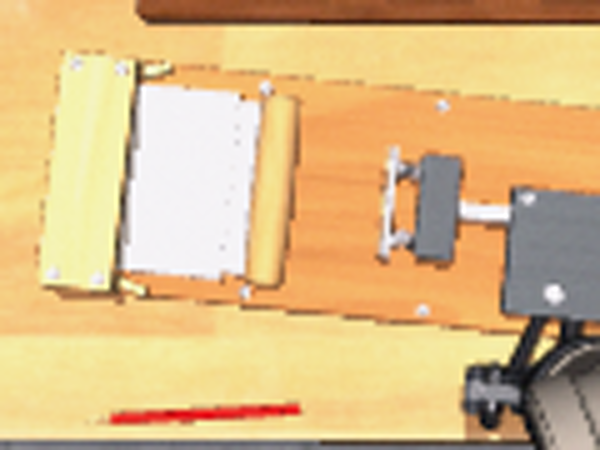

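```bash
cat > jaw.py <<'E'
from edge import *
from scipy.ndimage import map_coordinates
ys=np.arange(-45,100,1.0)
def prof(im,x0=-30,x1=30):
    h=cv2.cvtColor(im,cv2.COLOR_RGB2HSV).astype(float); P=[]
    for y in ys:
        uv=proj("top",np.array([cw(x,y,42) for x in np.linspace(x0,x1,25)]))
        P.append([np.median(map_coordinates(h[:,:,k],[uv[:,1],uv[:,0]],order=1)) for k in(1,2)])
    return np.array(P)
def jaw(im):
    """plate centre, head front, gap between (mm, clamp y)"""
    S,V=prof(im).T; 
    dark=ys[V<(V.max()*.55)]; hf=dark.max() if len(dark) else np.nan
    m=(ys>hf+2)&(ys<hf+32); w=np.clip(np.percentile(S[m],70)-S[m],0,None); w[w<.4*w.max()]=0
    return round(float((ys[m]*w).sum()/w.sum()),1),hf
E
python3 - <<'E'
from jaw import *
print(inv(unproj("top",(np.array([(272,190),(258,190),(292,190)])+.5)/5-.5+[165,165],.026)).round(1))
for n in("top.npy","top6.npy"):
    im=np.load(n); print(jaw(im))
p=prof(im); print(np.c_[ys,p].astype(int)[::2].tolist())
E
```

```text
[[ 0.6 84. ]
 [-0.3 92.9]
 [ 1.9 71.3]]
(9.0, np.float64(-10.0))
(9.0, np.float64(-10.0))
[[-45, 154, 243], [-43, 154, 243], [-41, 154, 243], [-39, 154, 244], [-37, 154, 226], [-35, 116, 176], [-33, 42, 132], [-31, 15, 134], [-29, 16, 136], [-27, 15, 137], [-25, 16, 136], [-23, 16, 136], [-21, 15, 136], [-19, 15, 136], [-17, 16, 137], [-15, 15, 138], [-13, 15, 137], [-11, 16, 131], [-9, 58, 137], [-7, 129, 192], [-5, 148, 228], [-3, 149, 235], [-1, 147, 237], [1, 144, 227], [3, 150, 214], [5, 103, 211], [7, 31, 214], [9, 13, 234], [11, 40, 221], [13, 99, 220], [15, 137, 235], [17, 152, 243], [19, 154, 244], [21, 155, 244], [23, 155, 244], [25, 154, 244], [27, 154, 244], [29, 154, 245], [31, 154, 244], [33, 154, 245], [35, 154, 244], [37, 155, 244], [39, 154, 244], [41, 155, 244], [43, 155, 244], [45, 155, 244], [47, 154, 244], [49, 154, 244], [51, 154, 244], [53, 155, 244], [55, 155, 244], [57, 155, 244], [59, 154, 244], [61, 155, 244], [63, 156, 244], [65, 154, 244], [67, 155, 240], [69, 154, 188], [71, 143, 173], [73, 133, 205], [75, 129, 231], [77, 121, 241], [79, 111, 244], [81, 107, 244], [83, 107, 244], [85, 108, 244], [87, 108, 244], [89, 112, 245], [91, 119, 242], [93, 120, 231], [95, 85, 220], [97, 27, 226], [99, 2, 243]]
```

Run:
```python
from jaw import *
o=[180,0,np.degrees(CL[2])+180]
fingers.gripper_to(1.0,30)
f=robot.line_to(cw(-102,-107.5,36),o,velocity=.15,f_stop=6)
print(f,inv([robot.current_tool_pos()]),robot.current_tool_pos()[2],robot.current_time_s())
if not f:
    fingers.gripper_to(0.0,30); print(robot.current_finger_gap(),robot.current_gripper_force(),robot.current_contact_force(),inv([robot.current_tool_pos()]),robot.current_time_s())
    t=vision.grab_frame("top"); np.save("top7.npy",t); print(jaw(t))
    a=cv2.resize(t[165:255,165:285],None,fx=5,fy=5,interpolation=cv2.INTER_CUBIC)
    s=vision.grab_frame("side"); b=cv2.resize(s[150:220,240:320],None,fx=4,fy=4,interpolation=cv2.INTER_CUBIC)
    o=np.zeros((450,800,3),np.uint8); o[:,:480]=a[:,120:]; o[:280,480:]=b[:,:320]; cv2.imwrite("pics/c7.png",o[:,:,::-1])
```

```text
False [[-101.49788063 -107.21569618]] 0.03640377469048183 14.7417
0.3051798932673298 32.30744183063507 [-1.50673603  2.5858041   6.88377949] [[-101.24394226 -106.72735933]] 15.3083
(20.0, np.float64(0.0))
```

View pics/c7.png

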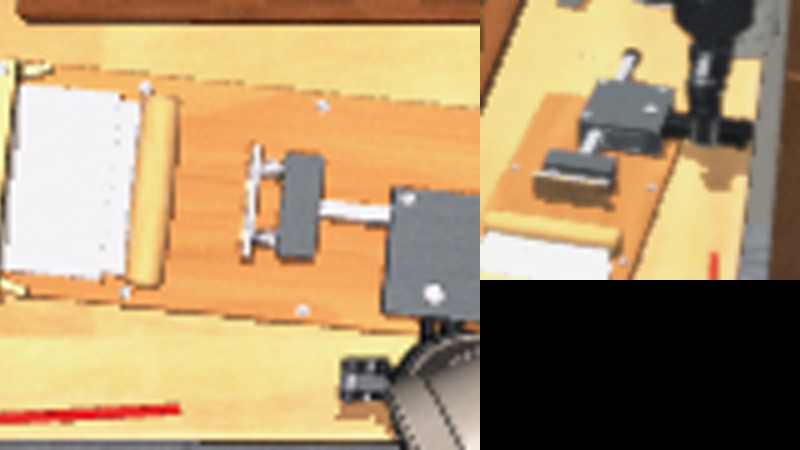

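Run:
```python
from jaw import *
for i in range(4):
    fingers.gripper_to(.97,30); a=jaw(vision.grab_frame("top")) if i in(0,3) else 0
    fingers.gripper_to(0.0,30)
    print(a,jaw(vision.grab_frame("top")),round(robot.current_finger_gap(),3),robot.current_contact_force().round(1),inv([robot.current_tool_pos()]).round(1),robot.current_time_s())
```

```text
(20.0, np.float64(0.0)) (30.0, np.float64(11.0)) 0.302 [-1.3  4.   5.8] [[-101.9 -106.8]] 16.65
0 (40.3, np.float64(21.0)) 0.303 [-1.1  3.7  7.2] [[-101.9 -106.7]] 17.8417
0 (50.3, np.float64(32.0)) 0.303 [-2.3  3.6  6.3] [[-101.9 -106.8]] 19.0333
(50.3, np.float64(32.0)) (31.8, np.float64(20.0)) 0.302 [-1.2  3.8  6.2] [[-101.9 -106.8]] 20.275
```

```bash
sed -i 's/dark=ys\[.*\];/dark=ys[(V<160)\&(S<60)];/' jaw.py
python3 - <<'E'
from jaw import *
t=vision.grab_frame("top"); print(jaw(t))
fingers.gripper_to(.97,30); print(jaw(vision.grab_frame("top")))
fingers.gripper_to(0.0,30); t=vision.grab_frame("top"); np.save("top8.npy",t)
print(jaw(t),round(robot.current_finger_gap(),3),robot.current_gripper_force(),robot.current_contact_force().round(1),inv([robot.current_tool_pos()]).round(1),robot.current_time_s())
a=cv2.resize(t[170:240,170:270],None,fx=8,fy=8,interpolation=cv2.INTER_CUBIC); cv2.imwrite("pics/c8.png",a[:,:,::-1])
E
```

```text
(60.3, np.float64(41.0))
(60.3, np.float64(41.0))
(65.1, np.float64(50.0)) 0.307 32.05248713493347 [-2.1  3.1  8.1] [[-101.7 -106.8]] 21.5667
```

View pics/c8.png

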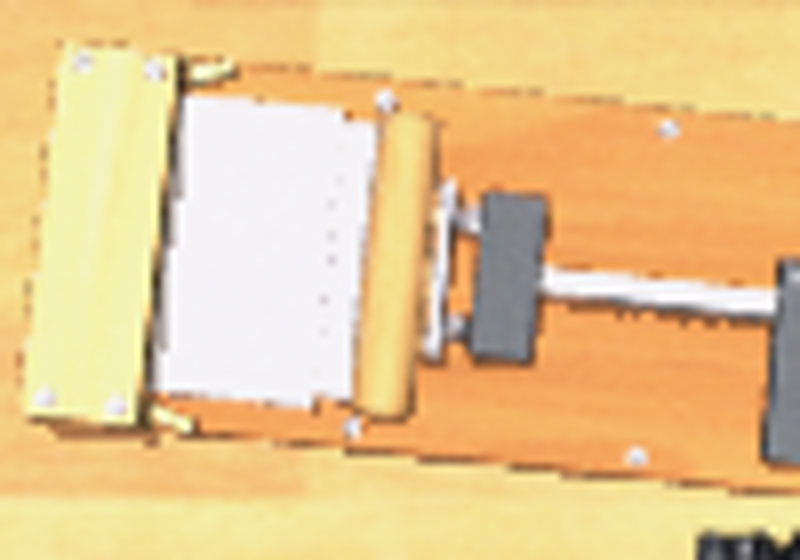

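Run:
```python
from jaw import *
robot.pause(.5); print(jaw(vision.grab_frame("top")),robot.current_finger_gap(),robot.current_gripper_force(),robot.current_time_s())
print(workorder.close_job())
```

```text
(65.4, np.float64(50.0)) 0.30293996938956025 32.043646574020386 22.1167
the job is handed in; nothing more can be done
None
```

The job is handed in at 22 s: the scraper sits fully home in the slot, the jaw plate presses squarely on the grip with its springs compressed about 4–5 mm (my estimate from the top camera), and the gripper is still holding the trigger fully squeezed with the fingers off the scraper.

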